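Lock a shelf bracket into the pantry upright

ROBOT

A 6-joint arm with a two-finger parallel gripper is mounted at the origin on the work surface. World frame = base frame: x ahead of the robot, y to its left, z up, the work surface at z = 0. Lengths are in mm, angles in rad, forces in N, time in s.
With the tool pointing down it reaches from about 250 to 800 mm from the base axis. Payload 3.9 kg.
Tool frame: the origin (TCP) lies midway between the tips of the shut fingers; the grasp point (between the pads) lies 19 mm behind it; z points along the fingers, y is the line along which they close (so a half turn about z gives the same grasp; the last joint's range is limited). The gripper opens to 85 mm and grips with 20 to 120 N. Pads are 22 mm wide; open, the fingers measure 114 mm over their backs; the gripper's body (76 mm by 85 mm) begins 54 mm behind the grasp point. The pads swing forward as they close: fully open they stand 13 mm farther back than shut.
Start: joints at [1.176, 0.26, -0.138, 1.173, 0, 1.571], TCP at [201.922, 484.606, 204.904] pointing down, gripper open.
Joint ranges: [-2.78, 2.78], [-0.83, 1.72], [-1.28, 1.37], [-1.9, 2.12], [-1.57, 1.48], [-3.14, 3.14]. Speed limits (rad/s): [2.57, 2.57, 3.14, 3.14, 3.14, 3.14].

INTERFACE

Orientations are given as a unit quaternion [w, x, y, z].
In Python, from bench import env gives the robot as it stands.
- The arm moves only by the tool send_rows, never from a script. Its arguments are lists of equal length, an entry for each row: "translation": the shift along the tool's x, y, z normalised to -1 to 1, where 1 is 0.2 m, a list of three; "rotation": the turn, a rotation vector about the tool's x, y, z normalised to -1 to 1, where 1 is 360 degrees, a list of three; "claw": the opening, from 0 (shut) to 1 (fully open). A call has 1 to 20 rows; each row shifts and turns the commanded pose from where the row before left it, along the tool's axes as they then stand; what a row does not reach is not made up. A row lasts 1/10 s, in which the tool goes at most 50 mm and 8.59 degrees, less where a joint would pass 70% of its speed; a pose out of reach is approached as far as the arm can. A call with a number of a shift or a turn outside -1 to 1 is refused whole. A call with a gripper value outside its range is refused whole. The fingers move at their own pace and stop on an object; "force" is the grip in N (left out, the last holds). Time passes only in rows, so rows that do not move let the fingers close. It gives the time, the measured TCP pose, the force, the opening and the grip force at its end, in the units of the state.
- env.read_state(): the state, without advancing time (a new reading comes with each control period).
- env.read_camera(name): name is "side" or "top"; returns (picture, depth): 384x512x3 uint8, blue, green, red; 384x512 float32, mm along the optical axis (not along the pixel's ray), 0 where there is no reading.
- env.camera_info(name): a dict with "camera_matrix" (3x3 intrinsics, pixels), "D" ([k1, k2, p1, p2, k3] as OpenCV has them; the pictures are not rectified), "eye" and "attitude" of the camera in the world. Camera axes: x right, y down, z forward; pixel columns grow to the right and rows downward; lengths in mm; the calibration is good to about 2 mm. A picture is of the moment at which its call begins. camera_info takes no time and is no camera call.
- env.sign_off(): hands the job in; it is judged then, once.
Trained networks look in the newest picture that a camera, given by its name, has taken for a name from the list of things; names that differ only in an ending like _2 or _b are one class to them, and where a whole thing is asked for, a point or a joint stands for the part that bears it (a point fixed in the world has none). Each returns a list of dicts, best first, with "score" (0 to 1); they miss things now and then, are a little off and sometimes report something else, mostly with a low value. They report only what shows in the picture. A call takes as long as a camera call. They do not tell look-alikes from the thing itself.
- env.look_for(target, camera): "at" ([column, row] in pixels, amid what is visible of it).
- env.landmark_of(target, camera): "at" ([column, row] in pixels: a listed point, or the origin of a listed thing).
The state is a dict: "clock": time; "joint_pos": joint angles; "joint_velocities": joint speeds; "effort": joint torques, N m; "tool_pos": TCP position; "eef_rot": TCP orientation; "wrist_force": force on the tool from outside, world axes, zero at the start; "wrist_torque": the same for the moment, N m; "grip_width": finger opening in mm; "grasp_force": force on a finger pad.
Only numpy, scipy, OpenCV 4.12 (cv2) and the standard library are available. Lean on these libraries where they do the work, as an engineer would, in place of code of your own. Each camera call takes 0.05 s, during which the arm holds its last target. There are 200 camera calls.

TASK

Two black shelf brackets stand on the pantry counter. Take the one that has two claws on its back, hook both claws into the two slots of the upright, then press it down until it is fully home, pushing the stiff catch below it down, and let go. Leave the bracket without claws standing where it is.

Things in the scene. Friction and masses are not known exactly. Their poses are not given: they have to be found in the camera images.
- bracket: Loose black steel bracket WITH claws, 0.26-0.44 kg, standing; in mm: 24 thick (y), 115 tall. Origin: underside at the flat back face, mid-thickness; z up, arm towards -x. Grip the top bar (z 95-115, x 0 to -160) from above near x=-75, closing along y. Two claws stick out to +x: tongues 12 wide, 12 high, undersides at z=20 and 100; hooks at x=15-23 hang 16 lower. Insert level, then lower.
- upright: Fixed aluminium channel; in mm: 58 wide, 228 tall, foot plate x -30 to 100. Origin: counter level, mid-width, in the front face; face looks to -x, 8 mm thick. Two slots 30 wide: z 85-133, 165-213. Claws enter with bracket axes parallel to these and bracket origin at z 81-101 (middle 91); push until its back meets the face (gap under 6). Home: bracket origin at x 0, y 0, z 65; may droop 4 deg.
- catch (a joint): Stiff steel catch, a ledge 44 mm wide sticking out 22 mm from the upright's front face under the lower slot. 0 m: up, ledge top at z=75 mm, so the hooked bracket rests on it 10 mm short of home. It slides down against 7 N of friction (more than the bracket's weight) and stays where pushed: about 0.010 with the bracket home, 0.012 at its end.
- spare: The other black steel bracket, loose, standing on the counter: same size, shape, origin and axes, but its back is flat, WITHOUT claws. To be left alone. Which side each bracket stands on varies.
Not all that is in view belongs to the job. Leave any yellow look-alike of the bracket alone. Several things look just like the upright: the one meant starts farthest to the robot's right.

How it is judged:
By the outcome, as a careful person would: the job done as asked, in the order asked, and still so for the second after the job is handed in, with the robot touching nothing.
It also fails if it takes over 40 s, if anything falls off the work surface, if the arm or the gripper's body presses on something with over 40 N, if the wrist force passes 120 N, or if a joint passes its speed limit or range.

## Working session

There is one attempt and no reset: what is moved stays moved. The work goes in short steps, Python scripts to look and compute and a tool call to move; the robot and the scene stay as the last step left them, time stands still between calls to the robot, and variables do not carry over. Pictures are saved under pics/ and viewed, at most 10 in all, crops included, and the job is handed in when it is done.

Besides the shell and the picture viewer there is one more tool, called after "Call:" as name(argument=value, ...), one argument or row to a line, values as JSON. send_rows: Moves the arm, as the interface text tells. Its arguments: {"type":"object","properties":{"translation":{"type":"array"},"rotation":{"type":"array"},"claw":{"type":"array"},"force":{"type":"number"}},"required":["translation","rotation","claw"]}

```bash
mkdir -p pics; ls
cat > h.py <<'E'
import numpy as np, cv2
from bench import env
def R(q):
    w,x,y,z=q
    from scipy.spatial.transform import Rotation as Ro
    return Ro.from_quat([x,y,z,w]).as_matrix()
E
python3 - <<'E'
from h import *
for c in ("side","top"):
    i=env.camera_info(c); print(c,i)
    p,d=env.read_camera(c); cv2.imwrite(f"pics/{c}0.png",p); np.save(f"pics/{c}0.npy",d)
    for t in ("bracket","upright","spare","catch"):
        print(t,[( [round(v) for v in o["at"]],round(o["score"],2)) for o in env.look_for(t,c)],[( [round(v) for v in o["at"]],round(o["score"],2)) for o in env.landmark_of(t,c)])
print(env.read_state())
E
```

```text
pics
side {'camera_matrix': array([[355.29891076,   0.        , 258.28227737],
       [  0.        , 355.29891076, 194.95955551],
       [  0.        ,   0.        ,   1.        ]]), 'D': array([-0.08192199,  0.        ,  0.        ,  0.        ,  0.        ]), 'eye': array([ 183.89515149, -758.98727634,  749.99554779]), 'attitude': array([-0.41178307,  0.89205125, -0.1720585 ,  0.07123999])}
bracket [([361, 265], 0.91), ([284, 233], 0.8), ([315, 176], 0.75), ([232, 307], 0.74)] [([302, 251], 0.79), ([220, 346], 0.66), ([377, 285], 0.62), ([256, 163], 0.4)]
upright [([314, 176], 0.86), ([248, 123], 0.65)] [([303, 190], 0.85), ([238, 146], 0.73)]
spare [([239, 156], 0.91)] [([256, 163], 0.87)]Traceback (most recent call last):
  File "<stdin>", line 6, in <module>
ValueError: it knows: bracket, spare, upright
```

Run:
```python
from h import *
c="side"
p=cv2.imread("pics/side0.png")
t,d=env.read_camera("top"); cv2.imwrite("pics/top0.png",t); np.save("pics/top0.npy",d)
for x in ("bracket","upright","spare"):
        print(x,[( [round(v) for v in o["at"]],round(o["score"],2)) for o in env.look_for(x,"top")],[( [round(v) for v in o["at"]],round(o["score"],2)) for o in env.landmark_of(x,"top")])
print(env.camera_info("top")); print(env.read_state())
cv2.imwrite("pics/side0b.png",cv2.resize(p,(800,600))); cv2.imwrite("pics/top0b.png",cv2.resize(t,(800,600)))
```

```text
bracket [([319, 190], 0.92), ([371, 257], 0.87), ([381, 139], 0.67)] [([323, 171], 0.84), ([379, 124], 0.59), ([384, 270], 0.58)]
upright [([110, 145], 0.95), ([236, 112], 0.66)] [([235, 127], 0.96), ([115, 163], 0.55)]
spare [([170, 183], 0.98)] [([165, 160], 0.71)]
{'camera_matrix': array([[445.25459141,   0.        , 255.16996905],
       [  0.        , 445.25459141, 193.42054729],
       [  0.        ,   0.        ,   1.        ]]), 'D': array([-0.13285069,  0.        ,  0.        ,  0.        ,  0.        ]), 'eye': array([ 373.79502919,  -10.87927906, 1215.77205982]), 'attitude': array([ 0.01847533, -0.70344985,  0.71006017, -0.02513037])}
{'clock': 0.75, 'joint_pos': array([ 1.17603758e+00,  2.59974677e-01, -1.38055842e-01,  1.17270744e+00,
       -7.50828700e-06,  1.57076219e+00]), 'joint_velocities': array([-0.0001162 , -0.00086922, -0.00059587,  0.00029666,  0.00134864,
        0.00104125]), 'effort': array([-1.28821775e-03, -4.05516207e+01,  2.54210472e+01,  6.25402281e-04,
       -3.14099025e-04, -8.16989314e-06]), 'tool_pos': array([201.91449821, 484.63221479, 204.93435147]), 'eef_rot': array([9.40427734e-06, 1.96083527e-01, 9.80587196e-01, 2.78788046e-05]), 'wrist_force': array([0.06970174, 0.09438475, 0.19023548]), 'wrist_torque': array([-0.03411542, -0.01091269,  0.02653646]), 'grasp_force': 0.0, 'grip_width': 85.17734243759647}
```

View pics/side0b.png

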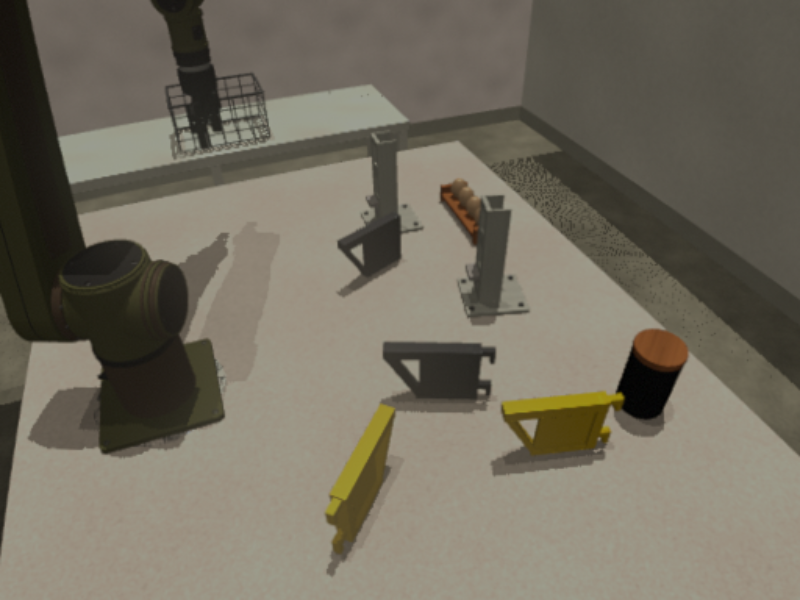

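View pics/top0b.png

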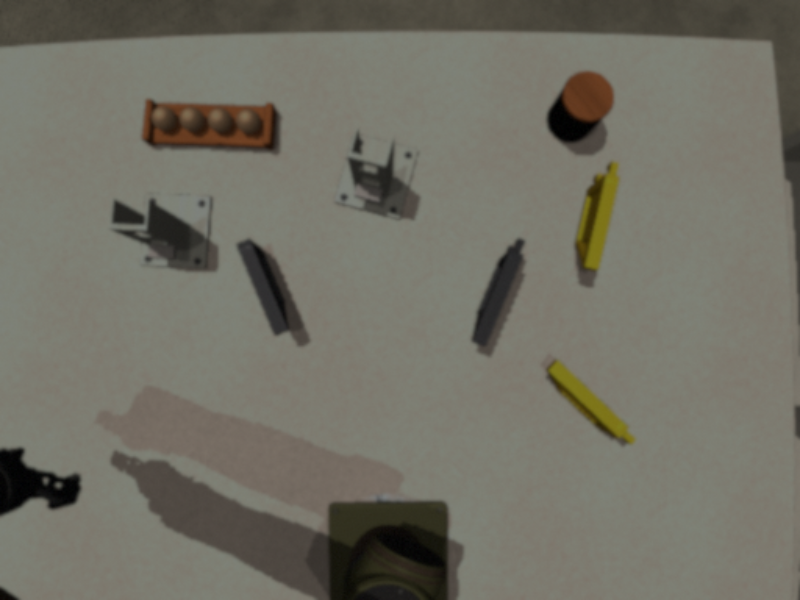

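The two views show:
- **Clawed bracket:** the right-hand black one, at about (500,295) in the scaled top view. Its claws point up the image, and it's at (435,370) in the side view.
- **Target upright:** the right-hand one, at (375,180) in top and (490,255) in side.
- **Spare:** at (265,287) in top.

```bash
cat >> h.py <<'E'
def cloud(c,d,roi=None):
    i=env.camera_info(c); K=i["camera_matrix"]; D=i["D"]
    v,u=np.mgrid[0:384,0:512]
    uv=np.stack([u.ravel(),v.ravel()],1).astype(np.float64)
    n=cv2.undistortPoints(uv[:,None],K,D)[:,0]
    z=d.ravel()
    P=np.c_[n*z[:,None],z]@R(i["attitude"]).T+i["eye"]
    P[z==0]=np.nan
    return P.reshape(384,512,3)
def box(P,lo,hi): 
    Q=P.reshape(-1,3); return Q[np.all((Q>lo)&(Q<hi),1)]
def prect(Q):
    (c,s,a)=cv2.minAreaRect(Q[:,:2].astype(np.float32)); return np.round(c,1),np.round(s,1),round(a,2)
E
python3 - <<'E'
from h import *
for c in ("side","top"):
    P=cloud(c,np.load(f"pics/{c}0.npy")); np.save(f"pics/{c}P.npy",P)
    print(c,"counter z",np.nanmedian(box(P,[350,-50,-30],[450,50,30])[:,2]))
T=np.load("pics/topP.npy");S=np.load("pics/sideP.npy")
for u,v in [(319,190),(240,115),(170,183),(332,155),(305,218)]: print((u,v),T[v,u].round())
for u,v in [(284,233),(314,176),(248,227)]: print((u,v),S[v,u].round())
for n,P in (("top",T),("side",S)):
    b=box(P,[250,-260,50],[560,-60,135]); print(n,len(b),np.percentile(b,[1,50,99],axis=0).round())
    t=b[b[:,2]>104]; print(prect(t),np.median(t[:,2]),len(t))
    u=box(P,[480,-60,15],[760,120,260]); print("up",len(u),np.percentile(u,[1,50,99],axis=0).round())
    t=u[u[:,2]>215]; print(prect(t),np.percentile(t[:,2],[50,95]),len(t))
    f=box(P,[480,-80,3],[760,120,14]); print("foot",prect(f),len(f),np.median(f[:,2]))
E
```

```text
side counter z 1.2944984058924547
top counter z -0.05351919384224857
(319, 190) [ 449. -180.  119.]
(240, 115) [664.  17.  12.]
(170, 183) [470. 190. 113.]
(332, 155) [ 537. -215.  113.]
(305, 218) [ 380. -145.  114.]
(284, 233) [ 468. -192.   78.]
(314, 176) [653.  -9.  80.]
(248, 227) [ 380. -163.  107.]
top 723 [[ 372. -224.   59.]
 [ 454. -181.  114.]
 [ 541. -142.  120.]]
(array([ 438.7, -232.6]), array([131.7, 184.1]), 67.72) 114.47026599985179 671
up 825 [[616. -23.  16.]
 [643.  23. 147.]
 [692.  53. 231.]]
(array([660.6,  18.7]), array([58.9, 46.7]), 74.26) [227.25845803 231.44851082] 188
foot (array([620.1,  19.9]), array([279.6, 199.8]), 0.09) 1677 8.470483184088607
side 1351 [[ 377. -225.   51.]
 [ 460. -189.  104.]
 [ 541. -146.  118.]]
(array([ 432. , -188.4]), array([217.2, 110.7]), 8.57) 114.99561891721555 682
up 1284 [[620. -17.  16.]
 [651.  -7. 136.]
 [688.  49. 228.]]
(array([662.3,  17. ]), array([62.5, 42.8]), 73.74) [224.03891435 228.22399311] 160
foot (array([619.2,  20.9]), array([277.8, 197.7]), 0.49) 869 9.856906617709
```

Run:
```python
from h import *
rng=np.random.default_rng(0)
def vplane(Q,amin,amax,tol=2.5):
    best=(0,)
    for a in np.arange(amin,amax,.5):
        n=np.array([np.cos(np.radians(a)),np.sin(np.radians(a))]); s=Q[:,:2]@n
        h,e=np.histogram(s,np.arange(s.min()-1,s.max()+4,1.)); hh=np.convolve(h,[1,1,1,1],'valid')
        k=hh.argmax()
        if hh[k]>best[0]: best=(hh[k],a,e[k]+2)
    _,a,o=best
    for _ in range(5):
        n=np.array([np.cos(np.radians(a)),np.sin(np.radians(a))]); I=Q[abs(Q[:,:2]@n-o)<tol][:,:2]
        m=I.mean(0); w=np.linalg.eigh(np.cov((I-m).T))[1][:,0]; w*=np.sign(w@n); a=np.degrees(np.arctan2(w[1],w[0])); o=m@w
    t=np.array([-w[1],w[0]])
    return len(I),round(a,2),round(o,1),"mean",m.round(1),"tangent extent",np.percentile(I@t,[1,99]).round(1)
for c in ("top","side"):
    P=np.load(f"pics/{c}P.npy"); 
    img=cv2.imread("pics/%s0.png"%c)
    u=box(P,[600,-45,18],[720,75,240])
    print(c,"front",vplane(u,150,210)); print(c,"sideface",vplane(u,-120,-60))
    t=u[u[:,2]>219]; print("toprect",prect(t))
    # foot
    f=box(P,[560,-60,4],[730,100,14]); 
    H=cv2.convexHull(f[:,:2].astype(np.float32)); print("foot",prect(f))
    dark=(img.max(2)<85)
    Q=P.reshape(-1,3)[dark.ravel()]; Q=Q[np.all((Q>[350,-250,25])&(Q<[560,-120,135]),1)]
    t=Q[Q[:,2]>108]; print("bracket top",prect(t),len(t))
    lab=np.zeros((384,512),np.uint8)
    m=t[:,:2].mean(0); w=np.linalg.eigh(np.cov((t[:,:2]-m).T))[1][:,1]; w*=np.sign(w[0]); print("pca",m,np.degrees(np.arctan2(w[1],w[0])), np.percentile((t[:,:2]-m)@w,[0,2,98,100]).round(1),np.percentile((t[:,:2]-m)@[-w[1],w[0]],[2,98]).round(1))
    print("bracket side", vplane(Q[Q[:,2]<105],-150,-60))
```

```text
top front (337, np.float64(164.36), np.float64(-610.8), 'mean', array([641. ,  23.8]), 'tangent extent', array([-225.5, -167.5]))
top sideface (149, np.float64(-107.57), np.float64(-189.0), 'mean', array([649. ,  -7.2]), 'tangent extent', array([603.8, 643.9]))
toprect (array([660.3,  18.8]), array([58.9, 46.1]), 74.26)
foot (array([645.5,  19.4]), array([169.1, 156.4]), 0.65)
bracket top (array([ 458.3, -183. ]), array([ 25.3, 181.1]), 67.46) 651
pca [ 453.3659666 -180.8069652] -22.751688875814168 [-85.1 -81.7  89.4  96. ] [-11.5  11.6]
bracket side (56, np.float64(-112.2), np.float64(-14.8), 'mean', array([ 459. , -171.3]), 'tangent extent', array([412.7, 559.6]))
side front (271, np.float64(164.89), np.float64(-614.5), 'mean', array([641.3,  17.5]), 'tangent extent', array([-220.1, -158.6]))
side sideface (695, np.float64(-105.94), np.float64(-170.4), 'mean', array([656. , -10.1]), 'tangent extent', array([611.3, 655.9]))
toprect (array([662.3,  17.1]), array([62.4, 42.8]), 73.52)
foot (array([644.7,  19.6]), array([142.8, 174.1]), 85.4)
bracket top (array([ 459. , -186.8]), array([ 23.3, 178.6]), 65.83) 505
pca [ 453.02544396 -185.95878049] -23.648124289690724 [-83.5 -79.5  89.6  95.1] [-8.5 12.3]
bracket side (560, np.float64(-113.93), np.float64(-15.1), 'mean', array([ 471. , -192.5]), 'tangent extent', array([437.6, 582.9]))
```

Call:
send_rows(
  translation=[
    [-0.07, -0.07, 0],
    [-0.135, -0.145, 0],
    [-0.135, -0.145, 0],
    [-0.135, -0.145, 0],
    [-0.135, -0.145, 0],
    [-0.135, -0.145, 0],
    [-0.135, -0.145, 0],
    [-0.135, -0.145, 0],
    [-0.135, -0.145, 0],
    [-0.135, -0.145, 0],
    [-0.135, -0.145, 0],
    [-0.135, -0.145, 0],
    [-0.135, -0.145, 0],
    [-0.135, -0.145, 0],
    [-0.135, -0.145, 0],
    [-0.135, -0.145, 0],
    [-0.135, -0.145, 0],
    [-0.135, -0.145, 0],
    [-0.07, -0.07, 0],
    [0, 0, 0],
  ],
  rotation=[
    [0, 0, 0],
    [0, 0, 0],
    [0, 0, 0],
    [0, 0, 0],
    [0, 0, 0],
    [0, 0, 0],
    [0, 0, 0],
    [0, 0, 0],
    [0, 0, 0],
    [0, 0, 0],
    [0, 0, 0],
    [0, 0, 0],
    [0, 0, 0],
    [0, 0, 0],
    [0, 0, 0],
    [0, 0, 0],
    [0, 0, 0],
    [0, 0, 0],
    [0, 0, 0],
    [0, 0, 0],
  ],
  claw=[1, 1, 1, 1, 1, 1, 1, 1, 1, 1, 1, 1, 1, 1, 1, 1, 1, 1, 1, 1],
  force=90,
)

```text
clock: 2.75
tool_pos: [452.0, -185.5, 204.7]
eef_rot: [0.0, 0.198, 0.98, -0.0]
wrist_force: [0.2, -0.1, 0.9]
grip_width: 85.3
grasp_force: 0.0
```

```bash
cat >> h.py <<'E'
def delta(tx,ty,tz,yaw):
    "tool-axis move (normalised) to TCP target with tool pointing down, grasp y-line along bracket y for bracket x-axis yaw (deg)"
    s=env.read_state(); M=R(s["eef_rot"]); p=s["tool_pos"]
    from scipy.spatial.transform import Rotation as Ro
    a=np.radians(yaw); X=np.array([-np.cos(a),-np.sin(a),0]); Z=np.array([0,0,-1.]); G=np.c_[X,np.cross(Z,X),Z]
    r=Ro.from_matrix(M.T@G).as_rotvec()
    print("clock",s["clock"],"tcp",p.round(1),"j",s["joint_pos"].round(2),"F",s["wrist_force"].round(1),"w",round(s["grip_width"],1),s["grasp_force"])
    print("shift",(M.T@(np.array([tx,ty,tz])-p)/200).round(4),"rot/360",(r/2/np.pi).round(5))
E
python3 -c "
from h import *
delta(452.6,-182.4,200,-23.2)"
```

```text
clock 2.75 tcp [ 452.  -185.5  204.7] j [-0.39  0.2  -0.22  1.15  0.    0.01] F [ 0.2 -0.1  0.9] w 85.3 0.0
shift [0.0034 0.0155 0.0233] rot/360 [0.00e+00 8.00e-05 1.14e-03]
```

Call:
send_rows(
  translation=[
    [0.003, 0.015, 0.05],
    [0, 0, 0.15],
    [0, 0, 0.15],
    [0, 0, 0.15],
    [0, 0, 0.07],
    [0, 0, 0.025],
    [0, 0, 0],
    [0, 0, 0],
    [0, 0, 0],
    [0, 0, 0],
    [0, 0, 0],
    [0, 0, 0],
    [0, 0, 0],
    [0, 0, 0],
    [0, 0, 0],
  ],
  rotation=[
    [0, 0, 0.001],
    [0, 0, 0],
    [0, 0, 0],
    [0, 0, 0],
    [0, 0, 0],
    [0, 0, 0],
    [0, 0, 0],
    [0, 0, 0],
    [0, 0, 0],
    [0, 0, 0],
    [0, 0, 0],
    [0, 0, 0],
    [0, 0, 0],
    [0, 0, 0],
    [0, 0, 0],
  ],
  claw=[1, 1, 1, 1, 1, 1, 1, 0, 0, 0, 0, 0, 0, 0, 0],
  force=100,
)

```text
clock: 4.25
tool_pos: [452.0, -181.1, 87.0]
eef_rot: [0.001, 0.199, 0.98, -0.0]
wrist_force: [-1.6, 0.7, 6.3]
grip_width: 17.6
grasp_force: 98.0
```

Run:
```python
from h import *
s,d=env.read_camera("side"); t,e=env.read_camera("top")
a=cv2.resize(s[180:300,200:360],(400,300)); b=cv2.resize(t[120:240,260:420],(400,300))
cv2.imwrite("pics/g1.png",np.hstack([a,b])*2 if 0 else np.clip(np.hstack([a,b]).astype(int)*2,0,255).astype(np.uint8))
s=env.read_state();print(s["grip_width"],s["wrist_force"],s["wrist_torque"])
```

```text
18.272407506536354 [-1.95162247  0.42573249  5.79848048] [0.0365368  0.35018372 0.03207339]
```

View pics/g1.png

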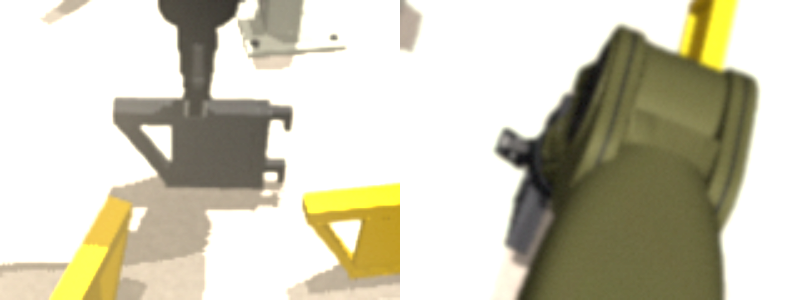

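Call:
send_rows(
  translation=[
    [0, 0, -0.05],
    [0, 0, -0.1],
    [0, 0, -0.15],
    [0, 0, -0.1],
    [0, 0, -0.055],
    [0, 0, 0],
  ],
  rotation=[
    [0, 0, 0],
    [0, 0, 0],
    [0, 0, 0],
    [0, 0, 0],
    [0, 0, 0],
    [0, 0, 0],
  ],
  claw=[0, 0, 0, 0, 0, 0],
)

```text
clock: 4.95
tool_pos: [452.6, -181.0, 178.3]
eef_rot: [0.001, 0.199, 0.98, -0.0]
wrist_force: [1.1, -0.1, -2.8]
grip_width: 17.6
grasp_force: 98.4
```

```bash
python3 -c "
from h import *
delta(511.9,60.2,178,-15.8)"
```

```text
clock 4.95 tcp [ 452.6 -181.   178.3] j [-0.38  0.21 -0.28  1.08  0.    0.02] F [ 1.1 -0.1 -2.8] w 17.6 98.35208550095558
shift [1.9780e-01 1.2262e+00 9.0000e-04] rot/360 [-1.000e-05  4.200e-04 -1.995e-02]
```

Call:
send_rows(
  translation=[
    [0.01, 0.06, 0],
    [0.02, 0.12, 0],
    [0.024, 0.15, 0],
    [0.024, 0.15, 0],
    [0.024, 0.15, 0],
    [0.024, 0.15, 0],
    [0.024, 0.15, 0],
    [0.024, 0.15, 0],
    [0.016, 0.1, 0],
    [0.008, 0.046, 0],
    [0, 0, 0],
    [0, 0, 0],
    [0, 0, 0],
  ],
  rotation=[
    [0, 0, 0],
    [0, 0, 0],
    [0, 0, 0],
    [0, 0, 0],
    [0, 0, 0],
    [0, 0, 0],
    [0, 0, 0],
    [0, 0, 0],
    [0, 0, 0],
    [0, 0, -0.01],
    [0, 0, -0.01],
    [0, 0, 0],
    [0, 0, 0],
  ],
  claw=[0, 0, 0, 0, 0, 0, 0, 0, 0, 0, 0, 0, 0],
)

```text
clock: 6.25
tool_pos: [509.8, 61.0, 175.7]
eef_rot: [-0.001, 0.138, 0.99, -0.0]
wrist_force: [0.4, -0.3, -3.0]
grip_width: 17.9
grasp_force: 98.4
```

Run:
```python
from h import *
delta(511.9,60.2,178,-15.8)
s,d=env.read_camera("side"); t,e=env.read_camera("top")
np.save("pics/s2.npy",d);np.save("pics/t2.npy",e);cv2.imwrite("pics/s2.png",s)
a=cv2.resize(s[90:240,200:400],(800,600),interpolation=cv2.INTER_CUBIC)
cv2.imwrite("pics/g2.png",np.clip(a.astype(int)*1.7,0,255).astype(np.uint8))
P=cloud("side",d); up=np.array([641.8,23.4]); a=np.radians(-15.8); u=np.array([np.cos(a),np.sin(a)]); v=np.array([-u[1],u[0]])
for n,c,dd in(("side","side",d),("top","top",e)):
    P=cloud(c,dd).reshape(-1,3); L=np.c_[(P[:,:2]-up)@u,(P[:,:2]-up)@v,P[:,2]]
    q=L[np.all((L>[-240,-40,60])&(L<[-5,40,225]),1)]
    b=q[(q[:,2]<225)&(q[:,0]>-110)]
    print(n,len(q),np.percentile(q,[1,50,99],axis=0).round(1)); print("front part",np.percentile(b,[1,50,99],axis=0).round(1))
```

```text
clock 6.25 tcp [509.8  61.  175.7] j [ 0.12  0.26 -0.22  1.1   0.    0.4 ] F [ 0.4 -0.3 -3. ] w 17.9 98.39946672320366
shift [-0.0112 -0.001  -0.0117] rot/360 [-1.3e-04 -4.1e-04 -7.0e-05]
side 1717 [[-214.2  -21.7   72.7]
 [-118.5   -6.3  158.6]
 [ -10.1   12.6  218.5]]
front part [[-109.   -19.3   68.9]
 [ -77.8   -6.6  149. ]
 [  -6.6   16.   202.8]]
top 126 [[-77.5 -21.1  64.8]
 [-18.9  -7.   76.1]
 [ -5.2  10.7 199.3]]
front part [[-77.5 -21.1  64.8]
 [-18.9  -7.   76.1]
 [ -5.2  10.7 199.3]]
```

View pics/g2.png

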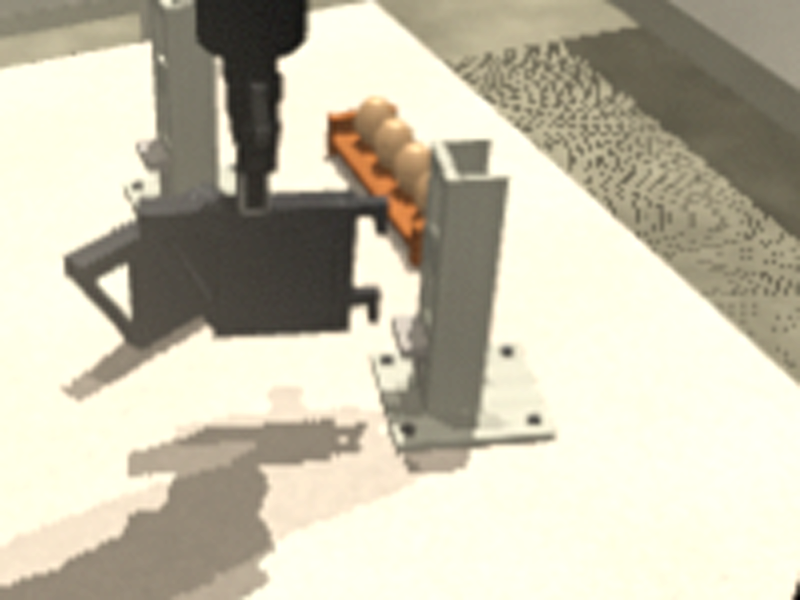

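Run:
```python
from h import *
up=np.array([641.8,23.4]); a=np.radians(-15.8); u=np.array([np.cos(a),np.sin(a)]); v=np.array([-u[1],u[0]])
d=np.load("pics/s2.npy"); img=cv2.imread("pics/s2.png")
P=cloud("side",d); L=np.dstack([(P[...,:2]-up)@u,(P[...,:2]-up)@v,P[...,2]])
def stats(m,n):
    q=L[m]; A=np.c_[q[:,0],q[:,2],np.ones(len(q))]; k=np.ones(len(q),bool)
    for _ in range(4):
        s=np.linalg.lstsq(A[k],q[k,1],rcond=None)[0]; r=q[:,1]-A@s; k=abs(r)<3
    print(n,"y=ax+bz+c",s.round(3),"y at mean",(A[k]@s).mean().round(1),k.sum(),"n")
inb=lambda lo,hi:np.all((L>lo)&(L<hi),2)
stats(inb([-125,-25,95],[-65,0,175]),"bracket face"); stats(inb([3,-40,25],[40,-20,220]),"upright side")
# back edge x and top / bottom by z band
for z0 in (125,140,155,165): 
    q=L[inb([-130,-25,z0-5],[-20,12,z0+5])]; print("z",z0,"max x",np.percentile(q[:,0],[95,99]).round(1))
for x0 in (-110,-95,-80,-70,-180,-160):
    q=L[inb([x0-5,-25,60],[x0+5,14,225])]; print("x",x0,"z",np.percentile(q[:,2],[1,4,96,99]).round(1))
q=L[inb([-58,-25,70],[-30,14,225])]; print("claws z>150",np.percentile(q[q[:,2]>150],[1,50,99],axis=0).round(1),"low",np.percentile(q[q[:,2]<150],[1,50,99],axis=0).round(1))
q=L[inb([-15,-25,40],[15,25,225])]; print("face x",np.percentile(q,[2,10,50],axis=0).round(1))
```

```text
bracket face y=ax+bz+c [-1.170e-01 -4.000e-03 -1.617e+01] y at mean -4.9 292 n
upright side y=ax+bz+c [ 6.0000e-03 -6.0000e-03 -2.7651e+01] y at mean -28.3 583 n
z 125 max x [-64.9 -62.2]
z 140 max x [-64.5 -61.6]
z 155 max x [-65.3 -62.2]
z 165 max x [-63.7 -56. ]
x -110 z [ 93.4  97.7 202.5 203.8]
x -95 z [ 91.5  95.6 202.  202.8]
x -80 z [ 91.9  95.5 201.9 202.3]
x -70 z [ 89.9  93.8 201.6 202.2]
x -180 z [114.3 121.2 205.2 205.9]
x -160 z [ 94.   95.5 203.7 204.3]
claws z>150 [[-56.9 -10.2 171.8]
 [-44.5  -6.2 192.8]
 [-36.1   4.4 199.9]] low [[-56.3  -9.6  94.5]
 [-45.6  -5.4 113.5]
 [-37.9   2.6 118.2]]
face x [[-13.5 -24.5  43.9]
 [ -6.6 -21.2  67.3]
 [  0.7   4.7 120.7]]
```

Run:
```python
from h import *
up=np.array([641.8,23.4]); a=np.radians(-15.8); u=np.array([np.cos(a),np.sin(a)]); v=np.array([-u[1],u[0]])
d=np.load("pics/s2.npy"); 
P=cloud("side",d); L=np.dstack([(P[...,:2]-up)@u,(P[...,:2]-up)@v,P[...,2]])
inb=lambda lo,hi:np.all((L>lo)&(L<hi),2)
print("face slices")
for x0 in range(-150,-30,10):
    q=L[inb([x0-5,-40,105],[x0+5,60,180])]; t=L[inb([x0-5,-40,197],[x0+5,40,210])]
    print(x0,len(q),np.percentile(q[:,1],[10,50,90]).round(1) if len(q) else "", "top",len(t),np.percentile(t[:,1],[5,50,95]).round(1) if len(t) else "",np.median(t[:,2]) if len(t) else "")
```

```text
face slices
-150 64 [-5.6 -3.5 -1.2] top 25 [-15.5  -5.4   8.3] 202.67444541140992
-140 77 [-5.7 -3.2 -1.6] top 7 [-18.5 -15.6 -13.3] 203.73037000856493
-130 58 [-5.7 -3.4 -1.3] top 10 [-19.5 -17.  -13. ] 204.60770231858146
-120 63 [-5.4 -3.4 -1.2] top 18 [-14.3  -7.    8.7] 201.80214466419704
-110 76 [-5.1 -3.6 -1.2] top 20 [-15.5  -5.5   9.7] 201.5495537173365
-100 60 [-6.2 -3.7 -1.5] top 21 [-14.3  -6.9   8.3] 201.95328117245128
-90 66 [-6.9 -4.1 -2. ] top 19 [-12.7  -4.7  10. ] 200.97985393930867
-80 73 [-9.4 -4.3 -1.7] top 18 [-14.4  -4.6   7.6] 201.58316741186553
-70 71 [-14.8 -12.7 -10.6] top 17 [-13.6  -5.1   6.3] 200.9764215598923
-60 36 [-13.3 -12.3  -5.8] top 13 [-12.9  -4.1   6.3] 200.53487752465742
-50 12 [-7.5 -5.4  1.2] top 10 [-9.1 -2.1  4.2] 197.69641166392967
-40 22 [-9.6 -7.  -2. ] top 6 [-9.3 -3.9  2.6] 197.71039739225898
```

The bracket is held parallel and level. Its back is about 62 mm from the upright face, with the claws at slot height. Inserting now.

Call:
send_rows(
  translation=[
    [-0.02, 0.005, -0.013],
    [-0.04, 0, 0],
    [-0.05, 0, 0],
    [-0.05, 0, 0],
    [-0.05, 0, 0],
    [-0.04, 0, 0],
    [-0.02, 0, 0],
    [-0.015, 0, 0],
    [0, 0, 0],
    [0, 0, 0],
  ],
  rotation=[
    [0, 0, 0],
    [0, 0, 0],
    [0, 0, 0],
    [0, 0, 0],
    [0, 0, 0],
    [0, 0, 0],
    [0, 0, 0],
    [0, 0, 0],
    [0, 0, 0],
    [0, 0, 0],
  ],
  claw=[0, 0, 0, 0, 0, 0, 0, 0, 0, 0],
)

```text
clock: 7.35
tool_pos: [565.7, 46.1, 179.4]
eef_rot: [-0.0, 0.137, 0.991, -0.0]
wrist_force: [-0.2, -0.8, -3.2]
grip_width: 17.4
grasp_force: 98.4
```

Run:
```python
from h import *
delta(569.6,43.8,178,-15.8)
s,d=env.read_camera("side"); cv2.imwrite("pics/s3.png",s); np.save("pics/s3.npy",d)
a=cv2.resize(s[100:220,240:400],(800,600),interpolation=cv2.INTER_CUBIC)
cv2.imwrite("pics/g3.png",np.clip(a.astype(int)*1.7,0,255).astype(np.uint8))
```

```text
clock 7.35 tcp [565.7  46.1 179.4] j [ 0.08  0.34 -0.08  1.14  0.    0.36] F [-0.2 -0.8 -3.2] w 17.4 98.39375384151936
shift [-0.0219 -0.0056  0.0072] rot/360 [-2.e-05 -9.e-05  6.e-05]
```

View pics/g3.png

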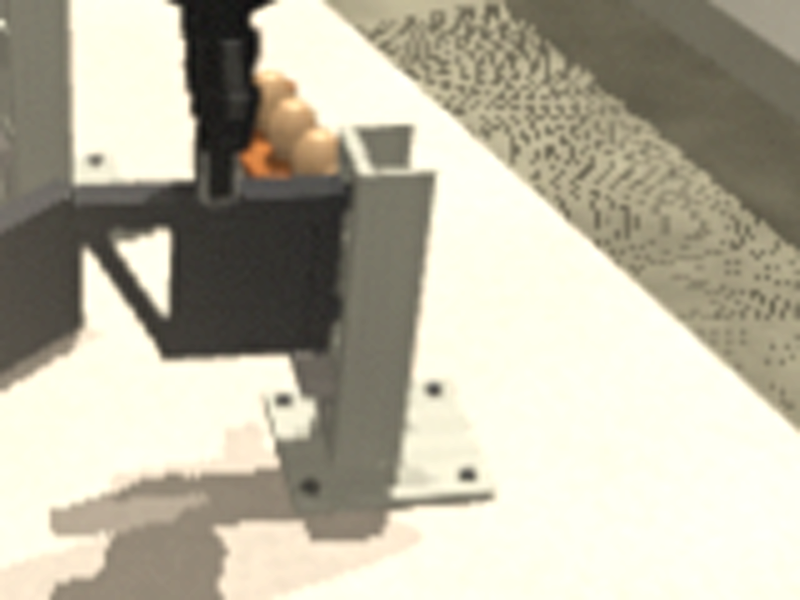

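The claws are in the slots with no contact force. The remaining gap is small, so I'll close it slowly.

Call:
send_rows(
  translation=[
    [-0.01, 0, 0],
    [-0.008, 0, 0],
    [-0.004, 0, 0],
    [0, 0, 0],
  ],
  rotation=[
    [0, 0, 0],
    [0, 0, 0],
    [0, 0, 0],
    [0, 0, 0],
  ],
  claw=[0, 0, 0, 0],
)

```text
clock: 7.8
tool_pos: [567.6, 45.4, 179.3]
eef_rot: [-0.002, 0.137, 0.991, 0.0]
wrist_force: [-5.4, 2.3, 0.8]
grip_width: 17.6
grasp_force: 99.7
```

Call:
send_rows(
  translation=[
    [0.006, 0, 0.015],
    [0, 0, 0.025],
    [0, 0, 0.025],
    [0, 0, 0.015],
    [0, 0, 0.01],
    [0, 0, 0],
  ],
  rotation=[
    [0, 0, 0],
    [0, 0, 0],
    [0, 0, 0],
    [0, 0, 0],
    [0, 0, 0],
    [0, 0, 0],
  ],
  claw=[0, 0, 0, 0, 0, 0],
)

```text
clock: 8.4
tool_pos: [566.8, 45.7, 161.4]
eef_rot: [-0.002, 0.137, 0.991, 0.0]
wrist_force: [-6.8, 1.7, 0.6]
grip_width: 17.5
grasp_force: 100.4
```

Call:
send_rows(
  translation=[
    [0, 0, 0.01],
    [0, 0, 0.01],
    [0, 0, 0.01],
    [0, 0, 0.01],
    [0, 0, 0],
  ],
  rotation=[
    [0, 0, 0],
    [0, 0, 0],
    [0, 0, 0],
    [0, 0, 0],
    [0, 0, 0],
  ],
  claw=[0, 0, 0, 0, 0],
)

```text
clock: 8.9
tool_pos: [566.9, 45.7, 153.9]
eef_rot: [-0.002, 0.137, 0.991, 0.0]
wrist_force: [-7.9, 2.4, 3.6]
grip_width: 17.8
grasp_force: 101.2
```

Call:
send_rows(
  translation=[
    [0, 0, 0.01],
    [0, 0, 0.01],
    [0, 0, 0.01],
    [0, 0, 0],
  ],
  rotation=[
    [0, 0, 0],
    [0, 0, 0],
    [0, 0, 0],
    [0, 0, 0],
  ],
  claw=[0, 0, 0, 0],
)

```text
clock: 9.3
tool_pos: [566.0, 46.4, 150.9]
eef_rot: [-0.002, 0.137, 0.991, 0.001]
wrist_force: [-14.0, 3.9, 22.0]
grip_width: 17.7
grasp_force: 106.6
```

Call:
send_rows(
  translation=[
    [0, 0, 0.008],
    [0, 0, 0.004],
    [0, 0, 0],
    [0, 0, 0],
  ],
  rotation=[
    [0, 0, 0],
    [0, 0, 0],
    [0, 0, 0],
    [0, 0, 0],
  ],
  claw=[0, 0, 0, 0],
)

```text
clock: 9.7
tool_pos: [565.2, 46.8, 150.2]
eef_rot: [-0.002, 0.137, 0.991, 0.002]
wrist_force: [-19.8, 3.7, 31.2]
grip_width: 18.0
grasp_force: 109.0
```

Run:
```python
from h import *
delta(567,45,152,-15.8)
s,d=env.read_camera("side"); cv2.imwrite("pics/s4.png",s); np.save("pics/s4.npy",d)
a=cv2.resize(s[100:220,240:400],(800,600),interpolation=cv2.INTER_CUBIC)
cv2.imwrite("pics/g4.png",np.clip(a.astype(int)*1.7,0,255).astype(np.uint8))
up=np.array([641.8,23.4]); a=np.radians(-15.8); u=np.array([np.cos(a),np.sin(a)]); v=np.array([-u[1],u[0]])
for f in ("s2","s3","s4"):
    P=cloud("side",np.load(f"pics/{f}.npy")); L=np.dstack([(P[...,:2]-up)@u,(P[...,:2]-up)@v,P[...,2]])
    for x0 in ((-80,-95,-110) if f=="s2" else (-15,-30,-45)):
        q=L[np.all((L>[x0-6,-25,40])&(L<[x0+6,14,225]),2)]; print(f,x0,np.percentile(q[:,2],[96,99]).round(1))
```

```text
clock 9.7 tcp [565.2  46.8 150.2] j [ 0.08  0.36 -0.14  1.08  0.    0.35] F [-19.8   3.7  31.2] w 18.0 108.96006356924772
shift [-0.0109 -0.0063 -0.0093] rot/360 [ 0.00043 -0.00058  0.00022]
s2 -80 [201.9 202.3]
s2 -95 [202.4 203.1]
s2 -110 [202.6 204. ]
s3 -15 [205.2 206.2]
s3 -30 [205.8 206.5]
s3 -45 [206.  206.6]
s4 -15 [179.1 180.9]
s4 -30 [178.5 179.3]
s4 -45 [178.6 179.2]
```

View pics/g4.png

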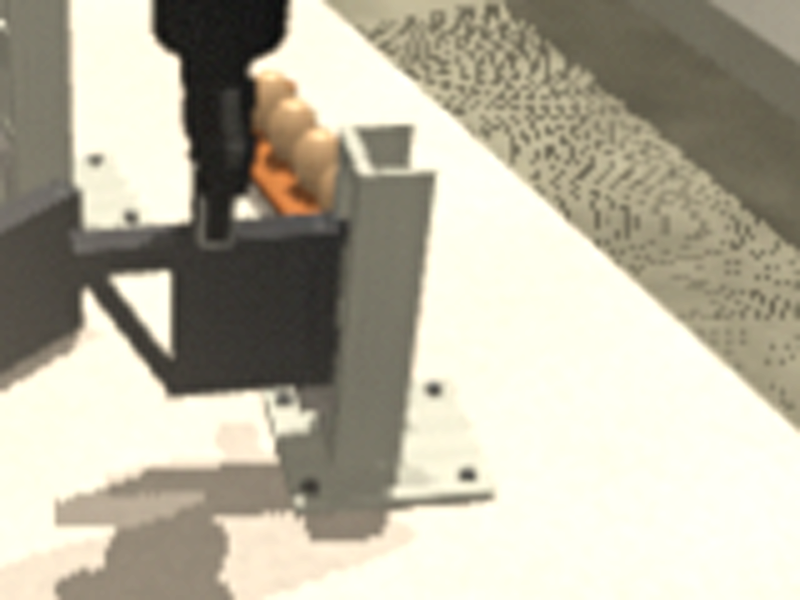

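Call:
send_rows(
  translation=[
    [0.004, 0, -0.01],
    [0, 0, -0.006],
    [0, 0, 0],
    [0, 0, 0],
    [0, 0, 0],
    [0, 0, 0],
    [0, 0, 0],
    [0, 0, 0],
    [0, 0, 0],
  ],
  rotation=[
    [0, 0, 0],
    [0, 0, 0],
    [0, 0, 0],
    [0, 0, 0],
    [0, 0, 0],
    [0, 0, 0],
    [0, 0, 0],
    [0, 0, 0],
    [0, 0, 0],
  ],
  claw=[0, 0, 0, 1, 1, 1, 1, 1, 1],
)

```text
clock: 10.65
tool_pos: [568.6, 45.3, 148.1]
eef_rot: [0.0, 0.137, 0.991, -0.0]
wrist_force: [-0.7, 0.4, 0.4]
grip_width: 85.1
grasp_force: 0.0
```

Released. Next I'll retract upwards, then clear the view.

Call:
send_rows(
  translation=[
    [0, 0, -0.05],
    [0, 0, -0.15],
    [0, 0, -0.2],
    [0, 0, -0.2],
    [0.1, 0, -0.1],
    [0.2, 0, 0],
    [0.2, 0, 0],
    [0.15, 0, 0],
    [0, 0, 0],
  ],
  rotation=[
    [0, 0, 0],
    [0, 0, 0],
    [0, 0, 0],
    [0, 0, 0],
    [0, 0, 0],
    [0, 0, 0],
    [0, 0, 0],
    [0, 0, 0],
    [0, 0, 0],
  ],
  claw=[1, 1, 1, 1, 1, 1, 1, 1, 1],
)

```text
clock: 11.55
tool_pos: [439.7, 81.2, 289.7]
eef_rot: [-0.0, 0.136, 0.991, 0.0]
wrist_force: [0.7, 1.0, 0.7]
grip_width: 84.9
grasp_force: 0.0
```

Run:
```python
from h import *
s,d=env.read_camera("side"); np.save("pics/s5.npy",d); t,e=env.read_camera("top")
a=cv2.resize(s[100:220,240:400],(400,300),interpolation=cv2.INTER_CUBIC);b=cv2.resize(t[60:240,120:360],(400,300),interpolation=cv2.INTER_CUBIC)
cv2.imwrite("pics/g5.png",np.clip(np.hstack([a,b]).astype(int)*1.7,0,255).astype(np.uint8))
up=np.array([641.8,23.4]); a=np.radians(-15.8); u=np.array([np.cos(a),np.sin(a)]); v=np.array([-u[1],u[0]])
for c,dd in (("side",d),("top",e)):
    P=cloud(c,dd); L=np.dstack([(P[...,:2]-up)@u,(P[...,:2]-up)@v,P[...,2]])
    for x0 in (-15,-30,-45,-75,-100,-130,-150):
        q=L[np.all((L>[x0-6,-25,40])&(L<[x0+6,25,225]),2)]; print(c,x0,np.percentile(q[:,2],[1,5,50,90,99]).round(1), np.percentile(q[q[:,2]>170,1],[3,97]).round(1))
```

```text
side -15 [ 56.   63.1 123.1 178.2 180.6] [-13.9   8.7]
side -30 [ 67.7  74.3 128.8 177.6 180.5] [-14.3  10.4]
side -45 [ 67.9  74.6 128.6 176.5 179.2] [-13.2  10.1]
side -75 [ 63.9  69.5 121.7 174.2 176.5] [-16.    9.2]
side -100 [ 62.3  69.  122.9 173.  174.9] [-14.6   9.8]
side -130 [ 95.5 100.8 154.  171.1 172.5] [-12.6   6.7]
side -150 [127.4 133.6 158.8 169.9 171.5] [-12.1   4.2]
top -15 [ 59.7  62.3 178.2 181.2 183.1] [-11.2  11.4]
top -30 [ 63.7  73.9 178.4 181.  183. ] [-11.3  11.9]
top -45 [ 69.5  71.4 177.4 180.  181.8] [-11.7  11.2]
top -75 [ 67.   70.5 175.6 178.8 180.3] [-10.8  11.3]
top -100 [ 65.2  69.7 173.  176.4 178.9] [-10.6  11.7]
top -130 [106.7 115.2 171.3 174.3 175.3] [-11.1  10.4]
top -150 [128.7 156.4 170.1 173.2 174.5] [-10.5  10.6]
```

View pics/g5.png

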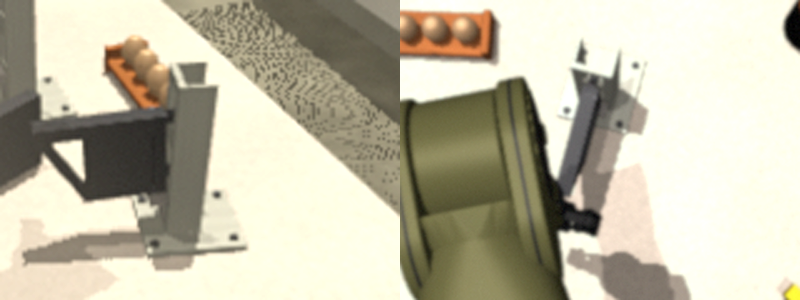

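The bracket is hooked, with its top at about 179–180 mm (home is 180) and a droop of about 3.5°. It is centred on the upright, the spare is untouched, and the gripper is clear.

```bash
python3 -c "
from bench import env
print(env.sign_off())"
```

```text
the job is handed in; nothing more can be done
None
```

The clawed bracket is hooked into both slots of the right-hand upright and pressed home, measured about 1 mm from home height and drooping about 3.5° (4° allowed). The catch was not seen directly, but the bracket's height implies it is fully down. The gripper is clear, the spare was not touched, and the job was handed in at about 12 s; no verdict came back.

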